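Load the centrifuge in balance

ROBOT

A 7-joint arm with a two-finger parallel gripper is mounted at the origin on a cart in front of the work surface, level with it; the furniture and walls round the work are solid. World frame = base frame: x ahead of the robot, y to its left, z up, the work surface at z = 0. Lengths are in mm, angles in rad, forces in N, time in s.
With the tool pointing down it reaches from about 350 to 900 mm from the base axis. Payload 7.2 kg.
Tool frame: the origin (TCP) lies on the front face of the gripper's body, between the roots of the fingers; the fingertips stand 80 mm ahead of it and the grasp point (between the pads) lies 61 mm ahead of it (bot.tip_extent is the distance from the TCP to the fingertips, in mm); z points along the fingers, y is the line along which they close (so a half turn about z gives the same grasp; the last joint's range is limited). The gripper opens to 88 mm and grips with 3 to 60 N. Pads are 20 mm wide; open, the fingers measure 115 mm over their backs; the gripper's body (75 mm by 178 mm) begins 61 mm behind the grasp point.
Start: joints at [1.2, 0.411, -0.013, 1.596, 0.006, 1.134, -0.082], TCP at [186.358, -596.571, 302.653] pointing down, gripper open.
Joint ranges: [-2.95, 2.95], [-0.29, 1.99], [-1.47, 1.44], [0.14, 2.54], [-1.03, 4.17], [0.13, 1.85], [-2.86, 2.86]. Speed limits (rad/s): [2.39, 2.39, 3.01, 3.01, 3.14, 3.14, 3.14].

INTERFACE

Orientations are given as a unit quaternion [x, y, z, w].
In Python, from station import bot, viewer gives the robot as it stands. The module is installed in compiled form; this text tells all that it offers.
- The arm moves only by the tool play_rows, never from a script. Its argument "motion" is a list of rows, each a list of 7 numbers: the shift along the world's x, y, z in cm, then the turn, a rotation vector about the world's x, y, z in rad, then the opening, from -1 (shut) to 1 (fully open). In form: [[x, y, z, wx, wy, wz, jaw], ...]. A call has 1 to 12 rows; each row is the pose to reach, as a shift and turn from the pose commanded when the call began; what a row does not reach only later rows make up. A row lasts 1/8 s, in which the tool goes at most 62.5 mm and 10.7 degrees, less where a joint would pass 70% of its speed; a pose out of reach is approached as far as the arm can. A call with a gripper value outside its range is refused whole. The fingers move at their own pace and stop on an object; "squeeze" is the grip in N (left out, the last holds). Time passes only in rows, so rows that repeat a pose let the fingers close. It gives the time, the measured TCP pose, the force, the opening and the grip force at its end, in the units of the state.
- bot.state(): the state, without advancing time (a new reading comes with each control period).
- viewer.snapshot(name): name is "side" or "top"; returns a dict with "pixels" (480x640x3 uint8, red, green, blue), "fx", "fy", "cx", "cy" (pixels), "position" and "orientation" of the camera in the world. Camera axes: x right, y down, z forward; pixel columns grow to the right and rows downward; lengths in mm; the calibration is good to about 2 mm. A picture is of the moment at which its call begins. There is no depth.
- bot.hand_in(): hands the job in; it is judged then, once.
The state is a dict: "t": time; "q": joint angles; "dq": joint speeds; "joint_efforts": joint torques, N m; "ee_pos": TCP position; "ee_rot": TCP orientation; "force": force on the tool from outside, world axes, zero at the start; "ft_torque": the same for the moment, N m; "finger_gap": opening from 0.0 (shut) to 1.0 (fully open); "finger_force": force on a finger pad.
Only numpy, scipy, OpenCV 4.12 (cv2) and the standard library are available. Lean on these libraries where they do the work, as an engineer would, in place of code of your own. Each camera call takes 0.05 s, during which the arm holds its last target. There are 200 camera calls.

TASK

Load the centrifuge for a run: stand the four white capped centrifuge bottles upright in the four buckets of its rotor, one in each, so that the rotor is balanced, with the two large bottles straight across from each other and the two small ones straight across from each other. Lower each bottle to the bottom of its bucket rather than dropping it in, and do not tip any over.

Things in the scene. Friction and masses are not known exactly. Their poses are not given: they have to be found in the camera images.
- large_bottle_1: Large screw-capped white plastic centrifuge bottle, a plain upright cylinder 44 mm in diameter and 105 mm high over its ribbed cap, 0.12 kg. The two large ones are alike. Stands upright on the desk at the start. Origin: centre of its underside; z up along its axis.
- large_bottle_2: Large screw-capped white plastic centrifuge bottle, a plain upright cylinder 44 mm in diameter and 105 mm high over its ribbed cap, 0.12 kg. The two large ones are alike. Stands upright on the desk at the start. Origin: centre of its underside; z up along its axis.
- small_bottle_1: Small screw-capped white plastic centrifuge bottle, a plain upright cylinder 34 mm in diameter and 80 mm high over its ribbed cap, 0.06 kg. The two small ones are alike. Stands upright on the desk at the start. Origin: centre of its underside; z up along its axis.
- small_bottle_2: Small screw-capped white plastic centrifuge bottle, a plain upright cylinder 34 mm in diameter and 80 mm high over its ribbed cap, 0.06 kg. The two small ones are alike. Stands upright on the desk at the start. Origin: centre of its underside; z up along its axis.
- bucket_0: Round open steel bucket, bore 60 mm, outside 66 mm, hung in the rotor on two pins that let it swing outward against a light spring (1 Nm/rad). Origin on its axis at the pins, 96 mm above the desk; its floor is 26 mm below and its mouth 19 mm above the origin. z up, x outward from the rotor axis. bucket_0 lies straight across the rotor from bucket_2.
- bucket_1: Round open steel bucket, bore 60 mm, outside 66 mm, hung in the rotor on two pins that let it swing outward against a light spring (1 Nm/rad). Origin on its axis at the pins, 96 mm above the desk; its floor is 26 mm below and its mouth 19 mm above the origin. z up, x outward from the rotor axis. bucket_1 lies straight across the rotor from bucket_3.
- bucket_2: Round open steel bucket, bore 60 mm, outside 66 mm, hung in the rotor on two pins that let it swing outward against a light spring (1 Nm/rad). Origin on its axis at the pins, 96 mm above the desk; its floor is 26 mm below and its mouth 19 mm above the origin. z up, x outward from the rotor axis. bucket_2 lies straight across the rotor from bucket_0.
- bucket_3: Round open steel bucket, bore 60 mm, outside 66 mm, hung in the rotor on two pins that let it swing outward against a light spring (1 Nm/rad). Origin on its axis at the pins, 96 mm above the desk; its floor is 26 mm below and its mouth 19 mm above the origin. z up, x outward from the rotor axis. bucket_3 lies straight across the rotor from bucket_1.
- centrifuge: White bench centrifuge, fixed. Origin on the desk under the rotor axis; x points back to its open lid. 370 x 370 x 160 mm; panel reaches 235 mm forward. Bowl radius 150 mm, rim 160 mm high. Lid starts 165 mm behind the axis, leans back 0.3 rad, top 0.5 m up. Four buckets, 88 mm from the axis; arms and hub below 119 mm. The rotor turns only if pushed (drag 0.12 Nm); its angle varies.
Not all that is in view belongs to the job. Leave any green or pink look-alike of the large_bottle_1 alone.

How it is judged:
By the outcome, as a careful person would: the job done as asked, in the order asked, and still so for the second after the job is handed in, with the robot touching nothing.
It also fails if it takes over 109 s, if anything falls off the work surface, if the arm or the gripper's body presses on something with over 40 N, if the wrist force passes 120 N, or if a joint passes its speed limit or range.

## Working session

There is one attempt and no reset: what is moved stays moved. The work goes in short steps, Python scripts to look and compute and a tool call to move; the robot and the scene stay as the last step left them, time stands still between calls to the robot, and variables do not carry over. Pictures are saved under pics/ and viewed, at most 14 in all, crops included, and the job is handed in when it is done.

Besides the shell and the picture viewer there is one more tool, called after ">>>" as name([rows], argument=value, ...), one row to a line, values as JSON. play_rows: Moves the arm, as the interface text tells. Its arguments: {"type":"object","properties":{"motion":{"type":"array"},"squeeze":{"type":"number"}},"required":["motion"]}

```bash
mkdir -p pics; cat > h.py <<'E'
import numpy as np, cv2
from scipy.spatial.transform import Rotation as R
from station import bot, viewer
def snap(n, f=None):
    s=viewer.snapshot(n)
    if f: cv2.imwrite('pics/'+f, cv2.cvtColor(s['pixels'],cv2.COLOR_RGB2BGR))
    return s
def ray(s,u,v):
    d=np.array([(u-s['cx'])/s['fx'],(v-s['cy'])/s['fy'],1.])
    return np.array(s['position'],float), R.from_quat(s['orientation']).apply(d)
def onz(s,u,v,z):
    p,d=ray(s,u,v); return p+d*(z-p[2])/d[2]
def proj(s,P):
    c=R.from_quat(s['orientation']).inv().apply(np.array(P,float)-np.array(s['position']))
    return np.array([s['fx']*c[0]/c[2]+s['cx'],s['fy']*c[1]/c[2]+s['cy']])
def tri(s1,a,s2,b):
    p,d=ray(s1,*a);q,e=ray(s2,*b);d/=np.linalg.norm(d);e/=np.linalg.norm(e)
    t=np.linalg.lstsq(np.c_[d,-e],q-p,rcond=None)[0]
    x,y=p+d*t[0],q+e*t[1]; return (x+y)/2,np.linalg.norm(x-y)
E
python3 - <<'E'
from h import *
for n in('side','top'):
    s=snap(n,n+'0.png'); print(n,s['fx'],s['cx'],s['cy'],s['position'],s['orientation'])
print(bot.state())
E
```

```text
side 498.1064005150221 314.1750415375717 234.30630190141795 [ 365.3261411  -868.43647512  434.76706809] [ 0.83029055 -0.08155031  0.06695767 -0.54725115]
top 539.5417154309267 317.5736817563078 244.0547119109872 [ 486.73313807  -24.4898284  1154.14607309] [ 0.71502522 -0.69890425  0.01550831 -0.00559246]
{'t': 0.1, 'q': array([ 1.19978356,  0.41181632, -0.01274118,  1.59690597,  0.00560325,
        1.13428508, -0.08219583]), 'dq': array([ 0.00018615, -0.00326789, -0.00014762, -0.00185472, -0.00126101,
       -0.00122667,  0.00094106]), 'joint_efforts': array([ 3.92602014e-03, -5.89095640e+01,  6.44631777e-01, -2.91710490e+01,
       -5.37155836e-02,  1.44907285e-02,  2.52981687e-05]), 'ee_pos': array([ 186.27295449, -596.26732531,  301.91742588]), 'ee_rot': array([ 9.88555458e-01,  1.50856326e-01, -1.47311618e-04, -6.73625818e-04]), 'force': array([0.10223777, 0.75728622, 0.12704783]), 'ft_torque': array([ 0.07020171, -0.04318676,  0.00340404]), 'finger_force': 0.0, 'finger_gap': 1.0008883007304306}
```

View pics/side0.png

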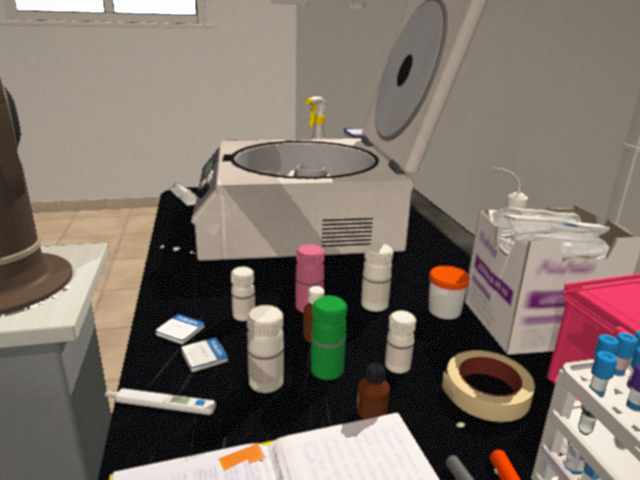

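View pics/top0.png

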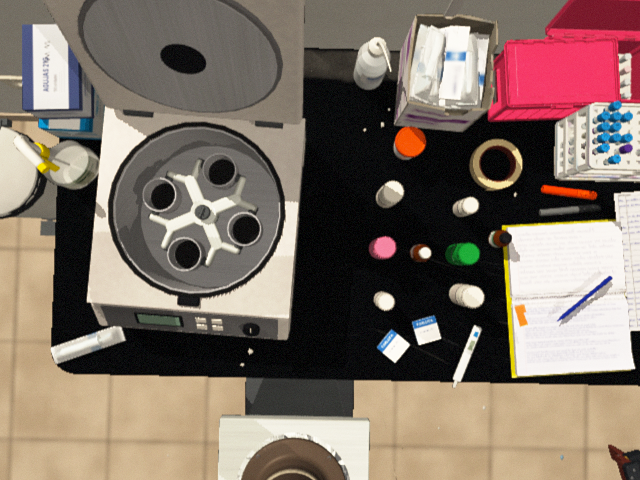

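The side view shows the large bottles at (266,348) and (377,277) and the small ones at (243,293) and (400,341). In the top view the large bottles are at (467,295) and (390,193), the small ones at (384,300) and (466,206). The four buckets are at about (160,195), (221,170), (244,229) and (186,253).

```bash
cat > m.py <<'E'
from h import *
T=snap('top');S=snap('side')
def blob(s,u,v,vmin):
    hsv=cv2.cvtColor(s['pixels'],cv2.COLOR_RGB2HSV)
    m=((hsv[...,2]>vmin)&(hsv[...,1]<75)).astype(np.uint8)
    m=cv2.morphologyEx(m,cv2.MORPH_CLOSE,np.ones((7,7),np.uint8))
    n,l,st,c=cv2.connectedComponentsWithStats(m)
    k=l[v,u]; return (np.argwhere(l==k)[:,::-1] if k else None)
B={'L1':((467,295),(266,348),22),'L2':((390,193),(377,277),22),'s1':((384,300),(243,293),17),'s2':((466,206),(400,341),17)}
nad=proj(T,[T['position'][0],T['position'][1],0])
for k,(t,sd,r) in B.items():
    a=blob(T,*t,90);b=blob(S,*sd,75)
    if a is None or b is None: print(k,'none');continue
    # side: cap top = top edge of blob; rows
    v0,v1=b[:,1].min(),b[:,1].max(); 
    w=b[(b[:,1]>v0+4)]; u0=(w[:,0].min()+w[:,0].max())/2
    capu=b[(b[:,1]<v0+14)][:,0]; cu=(capu.min()+capu.max())/2
    # top-view outer end
    d=np.array(t)-nad; d/=np.linalg.norm(d); e=np.percentile(a@d,99.5); n=np.array([-d[1],d[0]]); q=a@n
    h=2*r*2.35; 
    for _ in range(3):
        rp=r*T['fx']/(T['position'][2]-h); c=d*(e-rp)+n*(q.min()+q.max())/2
        dist=np.linalg.norm(onz(T,*c,h)-S['position'])
        # cap centre in side: top edge of ellipse + semi-minor
        ctr=onz(T,*c,h); back=proj(S,ctr+[0,r,0]); mid=proj(S,ctr); 
        P,g=tri(T,c,S,(cu,v0+mid[1]-back[1])); h=P[2]
    # base from side: front bottom edge on z=0
    base=onz(S,u0,v1,0); dd=base-S['position']; dd[2]=0; base+=r*dd/np.linalg.norm(dd)
    print(k,'tri',P.round(1),'gap',g.round(1),'base',base.round(1),'wpx',np.ptp(q)/rp*r, len(a),len(b),(v0,v1),(b[:,0].min(),b[:,0].max()))
# buckets
g=cv2.cvtColor(T['pixels'],cv2.COLOR_RGB2GRAY)
m=(g<45).astype(np.uint8)
out=T['pixels'][:,:,::-1].copy()
C=[]
for (u,v) in[(160,195),(221,170),(244,229),(186,253)]:
    mm=np.zeros_like(m);cv2.circle(mm,(u,v),22,1,-1)
    n,l,st,ce=cv2.connectedComponentsWithStats(m*mm)
    i=1+st[1:,4].argmax(); cn=cv2.findContours((l==i).astype(np.uint8),0,1)[0]; hull=cv2.convexHull(max(cn,key=len))
    el=cv2.fitEllipse(hull); p=onz(T,*el[0],115);C.append(p);print(np.round(el[0],1),np.round(el[1],1),p.round(1))
    cv2.ellipse(out,el,(0,0,255),1)
C=np.array(C); o=C.mean(0); print('axis',o.round(1),np.linalg.norm(C-o,axis=1).round(1),np.degrees(np.arctan2(*(C-o).T[1::-1])).round(1))
cv2.imwrite('pics/b.png',cv2.resize(np.hstack([out[100:320,80:310],out[100:320,350:550]]),None,fx=1.8,fy=1.8))
E
python3 m.py
```

```text
L1 tri [ 411.7 -326.5  150.7] gap 28.8 base [ 410.  -339.8    0. ] wpx 42.16096621329862 677 4176 (np.int64(266), np.int64(392)) (np.int64(230), np.int64(283))
L2 tri [ 552.5 -117.   467. ] gap 39.0 base [ 463.7 -483.7    0. ] wpx 28.372102398836923 563 186209 (np.int64(0), np.int64(479)) (np.int64(0), np.int64(639))
s1 tri [ 407.  -176.9   79. ] gap 1.4 base [ 409.6 -344.8    0. ] wpx 34.954924445018285 319 4176 (np.int64(266), np.int64(392)) (np.int64(230), np.int64(283))
s2 tri [ 535.8 -216.   464.4] gap 49.8 base [ 462.5 -488.6    0. ] wpx 21.472587929489546 389 186209 (np.int64(0), np.int64(479)) (np.int64(0), np.int64(639))
[162.3 195.8] [21.5 26.6] [603.9 262.1 115. ]
[221.  171.5] [23.  27.4] [653.7 150.8 115. ]
[245.3 229.4] [25.4 27.6] [543.  101.1 115. ]
[186.7 253.9] [23.7 26.7] [493.3 212.  115. ]
axis [573.5 181.5 115. ] [86.2 85.8 86.  85.8] [  69.3  -20.9 -110.7  159.2]
```

View pics/b.png

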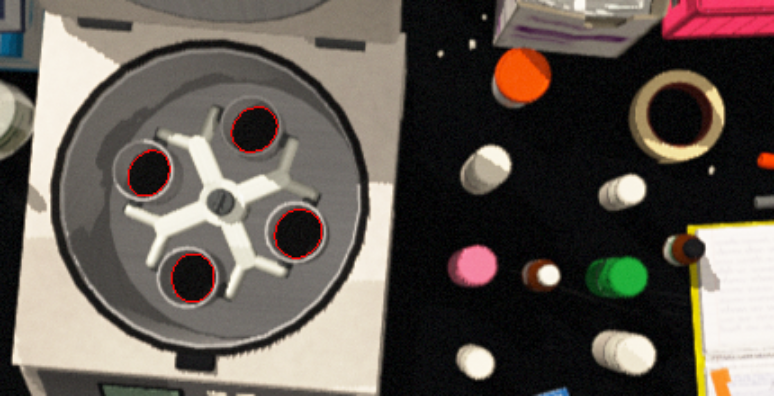

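The crop shows all four bores clear. The dark fits sit slightly inside the rims, because part of the inner wall is lit. I'll refit using the rim circles and windowed side-view blobs.

```bash
python3 - <<'E'
s=open('m.py').read()
s=s.replace("def blob(s,u,v,vmin):","W={266:(242,300,290,398),377:(358,238,398,316),243:(226,260,260,326),400:(380,306,419,378)}\ndef blob(s,u,v,vmin):")
s=s.replace("    n,l,st,c=","    if u in W and v>250 and s is S:\n        x0,y0,x1,y1=W[u];k=np.zeros_like(m);k[y0:y1,x0:x1]=1;m*=k\n    n,l,st,c=",1)
i=s.index("# buckets")
s=s[:i]+'''
out=S['pixels'][220:400,210:430,::-1]
cv2.imwrite('pics/s1.png',cv2.resize(out,None,fx=3,fy=3,interpolation=cv2.INTER_CUBIC))
g=cv2.cvtColor(T['pixels'],cv2.COLOR_RGB2GRAY)[100:310,90:300]
g=cv2.resize(g,None,fx=4,fy=4,interpolation=cv2.INTER_CUBIC)
o4=cv2.cvtColor(g,cv2.COLOR_GRAY2BGR)
C=[]
for (u,v) in[(160,195),(221,170),(244,229),(186,253)]:
    U,V=(u-90)*4,(v-100)*4; x0,y0=max(U-110,0),max(V-110,0)
    c=cv2.HoughCircles(g[y0:V+110,x0:U+110],cv2.HOUGH_GRADIENT_ALT,1,10,param1=120,param2=.5,minRadius=56,maxRadius=74)
    if c is None: print('no');continue
    for q in c[0][:3]:
        p=[(q[0]+x0+.5)/4-.5+90,(q[1]+y0+.5)/4-.5+100]; P=onz(T,*p,115); print(np.round(p,1),'rad mm',(q[2]/4*(T['position'][2]-115)/T['fx']).round(1),P.round(1))
    q=c[0][0];cv2.circle(o4,(int(q[0]+x0),int(q[1]+y0)),int(q[2]),(0,0,255),1)
    C.append(onz(T,(q[0]+x0+.5)/4-.5+90,(q[1]+y0+.5)/4-.5+100,115))
C=np.array(C); o=C.mean(0); print('axis',o.round(1),np.linalg.norm(C-o,axis=1).round(1),np.degrees(np.arctan2(*(C-o).T[1::-1])).round(1))
cv2.imwrite('pics/b2.png',cv2.resize(o4,(600,600)))
'''
open('m.py','w').write(s)
E
python3 m.py
```

```text
L1 tri [ 421.5 -340.9  108.6] gap 3.7 base [ 417.8 -341.2    0. ] wpx 43.93011108249546 684 3212 (np.int64(300), np.int64(392)) (np.int64(242), np.int64(283))
L2 tri [ 623.  -180.6  111.5] gap 0.2 base [ 627.5 -194.9    0. ] wpx 43.04061625905736 563 2281 (np.int64(238), np.int64(315)) (np.int64(358), np.int64(397))
s1 tri [ 407.  -176.9   79. ] gap 1.5 base [ 406.8 -189.6    0. ] wpx 34.82036725153538 318 1384 (np.int64(266), np.int64(325)) (np.int64(230), np.int64(259))
s2 tri [ 601.8 -340.2   83.6] gap 4.6 base [ 607.  -343.8    0. ] wpx 33.317950047923375 389 1674 (np.int64(306), np.int64(373)) (np.int64(380), np.int64(416))
[157.9 193.6] rad mm 32.0 [607.9 270.7 115. ]
[167.1 197.4] rad mm 29.9 [601.1 252.8 115. ]
[219.9 169.1] rad mm 32.3 [658.2 153.1 115. ]
[224.6 174.1] rad mm 30.2 [648.8 143.7 115. ]
[244.6 228.1] rad mm 32.7 [545.4 102.4 115. ]
[244.6 228.1] rad mm 28.4 [545.4 102.4 115. ]
[182.9 252.9] rad mm 32.8 [495.  219.4 115. ]
[190.4 252.6] rad mm 31.9 [495.8 205.  115. ]
[182.9 252.9] rad mm 28.7 [495.  219.4 115. ]
axis [576.6 186.4 115. ] [89.9 88.1 89.6 88. ] [  69.7  -22.2 -110.4  158. ]
```

View pics/b2.png

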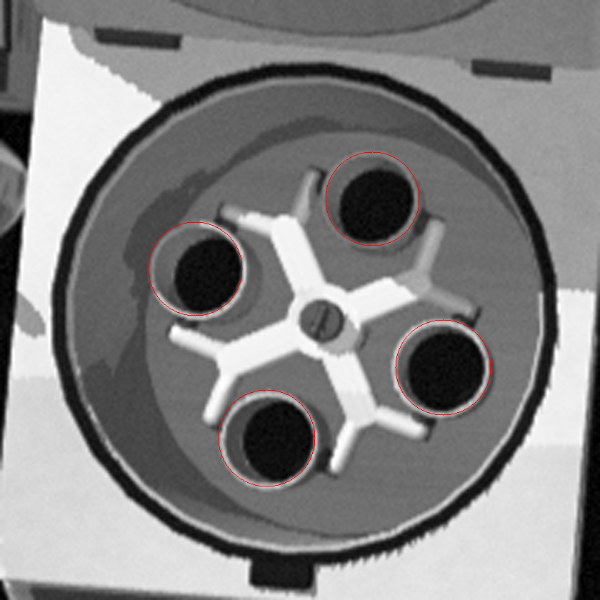

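View pics/s1.png

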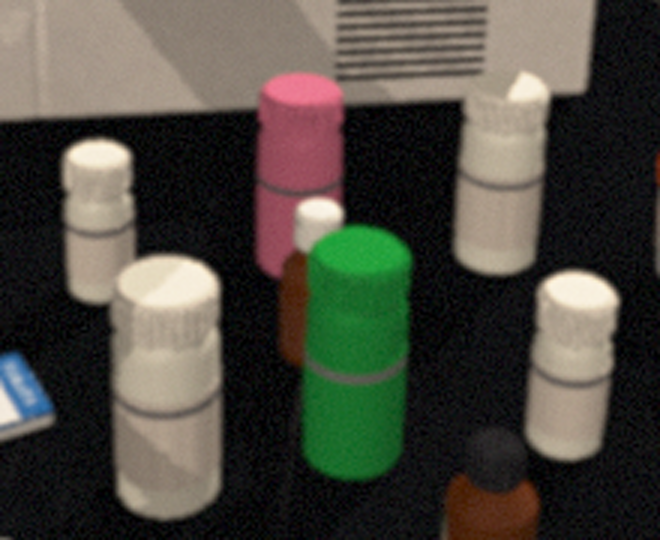

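The rim circles fit well. In the side crop the cap tops and bases are clear, so I'll redo the triangulation from those edges.

```bash
python3 - <<'E'
from h import *
T=snap('top');S=snap('side')
# cap top edge (u,v), base bottom edge (u,v) in side
D={'L1':((265,305.7),(266,391.7),22,(421.5,-340.9)),'L2':((379,243.5),(375.7,310.7),22,(623,-180.6)),'s1':((243,266.5),(243,320.3),17,(407,-177)),'s2':((402.7,310),(399,372.7),17,(602,-340))}
for k,(c,b,r,xy) in D.items():
    base=onz(S,*b,0); d=base-S['position'];d[2]=0;d/=np.linalg.norm(d)
    hs=[]
    P=np.array([*xy,90.])
    for _ in range(4):
        uv=proj(T,P); back=proj(S,P+r*d)-proj(S,P)
        P,g=tri(T,uv,S,(c[0],c[1]-back[1]))
    print(k,'cap',P.round(1),g.round(1),'base',(base+r*d).round(1))
E
```

```text
L1 cap [ 423.4 -338.6   98.4] 0.2 base [ 422.5 -341.5    0. ]
L2 cap [ 626.  -180.3  101.4] 0.6 base [ 628.7 -181.8    0. ]
s1 cap [ 408.2 -178.8   78.9] 0.3 base [ 405.6 -176.     0. ]
s2 cap [ 604.9 -343.9   79.1] 0.2 base [ 608.6 -343.5    0. ]
```

>>> play_rows([
  [5, 5.4, 0, 0, 0, -0.1, 1],
  [10, 10.8, 0, 0, 0, -0.2, 1],
  [15, 16.2, 0, 0, 0, -0.3, 1],
  [20, 21.6, 0, 0, 0, -0.3, 1],
  [23.6, 25.5, 0, 0, 0, -0.3, 1],
  [23.6, 25.5, 0, 0, 0, -0.3, 1],
  [23.6, 25.5, 0, 0, 0, -0.3, 1],
  [23.6, 25.5, -4, 0, 0, -0.3, 1],
  [23.6, 25.5, -8, 0, 0, -0.3, 1],
  [23.6, 25.5, -8, 0, 0, -0.3, 1],
], squeeze=20)

```text
t: 1.65
ee_pos: [420.2, -341.7, 220.3]
ee_rot: [1.0, 0.001, -0.002, -0.001]
force: [0.4, 0.3, 0.7]
finger_gap: 0.996
finger_force: 0.0
```

>>> play_rows([
  [0.2, 0, -4, 0, 0, 0, 1],
  [0.2, 0, -7.4, 0, 0, 0, 1],
  [0.2, 0, -7.4, 0, 0, 0, 1],
  [0.2, 0, -7.4, 0, 0, 0, 1],
  [0.2, 0, -7.4, 0, 0, 0, -1],
  [0.2, 0, -7.4, 0, 0, 0, -1],
  [0.2, 0, -7.4, 0, 0, 0, -1],
  [0.2, 0, -7.4, 0, 0, 0, -1],
  [0.2, 0, -7.4, 0, 0, 0, -1],
  [0.2, 0, -7.4, 0, 0, 0, -1],
], squeeze=20)

```text
t: 2.9
ee_pos: [424.3, -341.6, 148.6]
ee_rot: [1.0, 0.001, -0.0, 0.0]
force: [-0.9, -0.3, 0.5]
finger_gap: 0.501
finger_force: 19.8
```

>>> play_rows([
  [0, 0, 4, 0, 0, 0, -1],
  [0, 0, 9, 0, 0, 0, -1],
  [0, 0, 14, 0, 0, 0.1, -1],
  [1, 3, 19, 0, 0, 0.25, -1],
  [2.2, 8, 20, 0, 0, 0.4, -1],
  [3.5, 13, 20, 0, 0, 0.55, -1],
  [4.8, 18, 20, 0, 0, 0.7, -1],
  [6.2, 23, 20, 0, 0, 0.85, -1],
  [7.5, 28, 20, 0, 0, 1.0, -1],
  [9, 33, 20, 0, 0, 1.15, -1],
  [10.4, 38, 20, 0, 0, 1.2, -1],
  [11.5, 42, 20, 0, 0, 1.2, -1],
])

```text
t: 4.4
ee_pos: [539.4, 80.6, 348.4]
ee_rot: [0.824, 0.567, -0.0, -0.0]
force: [1.2, -0.1, -1.2]
finger_gap: 0.497
finger_force: 19.8
```

>>> play_rows([
  [0.6, 2.4, 0, 0, 0, 0, -1],
  [0.6, 2.4, 0, 0, 0, 0, -1],
  [0.6, 2.4, 0, 0, 0, 0, -1],
  [0.6, 2.4, 0, 0, 0, 0, -1],
])

```text
t: 4.9
ee_pos: [545.3, 101.0, 348.6]
ee_rot: [0.825, 0.565, -0.0, 0.0]
force: [-0.5, -0.1, -0.5]
finger_gap: 0.499
finger_force: 19.8
```

```bash
python3 - <<'E'
from h import *
T=snap('top')
cv2.imwrite('pics/t2.png',cv2.resize(T['pixels'][90:320,80:340,::-1],None,fx=2.5,fy=2.5))
s=bot.state();print(s['ee_pos'],R.from_quat(s['ee_rot']).as_matrix()[:,1],s['q'])
E
```

```text
[545.33503017 101.13905252 348.67506504] [ 9.32394338e-01 -3.61442580e-01  2.42794574e-04] [ 0.16424848  0.3055995  -0.54869199  1.67917493  0.16947952  1.20451408
 -0.79461826]
```

View pics/t2.png

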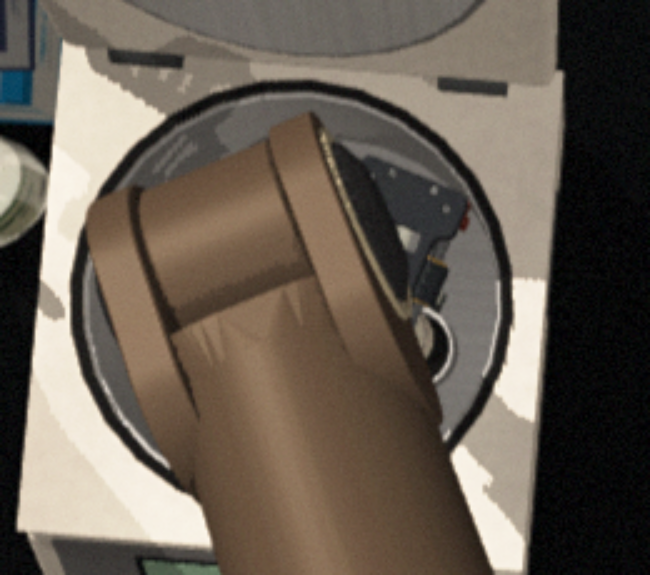

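The arm hides most of the bucket. The visible right part of its rim, at about (252,228) full-frame, agrees with the measured bucket position. I'll lower L1 and watch the force.

>>> play_rows([
  [0, 0.1, -3, 0, 0, 0, -1],
  [0, 0.1, -6, 0, 0, 0, -1],
  [0, 0.1, -8.5, 0, 0, 0, -1],
  [0, 0.1, -10.5, 0, 0, 0, -1],
  [0, 0.1, -11.5, 0, 0, 0, -1],
  [0, 0.1, -12.2, 0, 0, 0, -1],
  [0, 0.1, -12.5, 0, 0, 0, -1],
  [0, 0.1, -12.5, 0, 0, 0, -1],
])

```text
t: 5.95
ee_pos: [545.5, 103.4, 224.0]
ee_rot: [0.825, 0.566, 0.0, 0.0]
force: [0.0, -0.1, -1.2]
finger_gap: 0.502
finger_force: 19.8
```

>>> play_rows([
  [0, 0, -0.2, 0, 0, 0, -1],
  [0, 0, -0.3, 0, 0, 0, -1],
  [0, 0, -0.4, 0, 0, 0, -1],
  [0, 0, -0.45, 0, 0, 0, -1],
  [0, 0, -0.5, 0, 0, 0, -1],
  [0, 0, -0.5, 0, 0, 0, -1],
])

```text
t: 6.7
ee_pos: [545.4, 103.4, 218.7]
ee_rot: [0.825, 0.566, 0.0, 0.0]
force: [0.1, -0.1, -2.2]
finger_gap: 0.505
finger_force: 19.8
```

>>> play_rows([
  [0, 0, -0.1, 0, 0, 0, -1],
  [0, 0, -0.15, 0, 0, 0, -1],
  [0, 0, -0.2, 0, 0, 0, -1],
  [0, 0, -0.2, 0, 0, 0, -1],
])

```text
t: 7.2
ee_pos: [546.4, 103.3, 217.8]
ee_rot: [0.825, 0.566, 0.001, 0.001]
force: [0.6, -1.6, 7.5]
finger_gap: 0.499
finger_force: 20.0
```

>>> play_rows([
  [0, 0, 0.1, 0, 0, 0, -1],
  [0, 0, 0.1, 0, 0, 0, 0.2],
  [0, 0, 0.1, 0, 0, 0, 0.5],
  [0, 0, 0.1, 0, 0, 0, 0.6],
  [0, 0, 0.1, 0, 0, 0, 0.6],
  [0, 0, 3, 0, 0, 0, 0.6],
  [0, 0, 7, 0, 0, 0, 0.6],
  [0, 0, 13, 0, 0, 0, 0.6],
  [0, -6, 13, 0, 0, 0, 0.6],
  [0, -12, 13, 0, 0, 0, 0.6],
  [0, -18, 13, 0, 0, 0, 0.6],
  [0, -24, 13, 0, 0, 0, 1],
])

```text
t: 8.7
ee_pos: [545.1, -138.4, 346.9]
ee_rot: [0.824, 0.566, 0.0, 0.0]
force: [0.5, 0.9, 0.3]
finger_gap: 0.879
finger_force: 0.0
```

```bash
python3 - <<'E'
from h import *
T=snap('top')
cv2.imwrite('pics/t3.png',cv2.resize(T['pixels'][90:320,80:400,::-1],None,fx=2.5,fy=2.5))
E
```

```text
(no output)
```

View pics/t3.png

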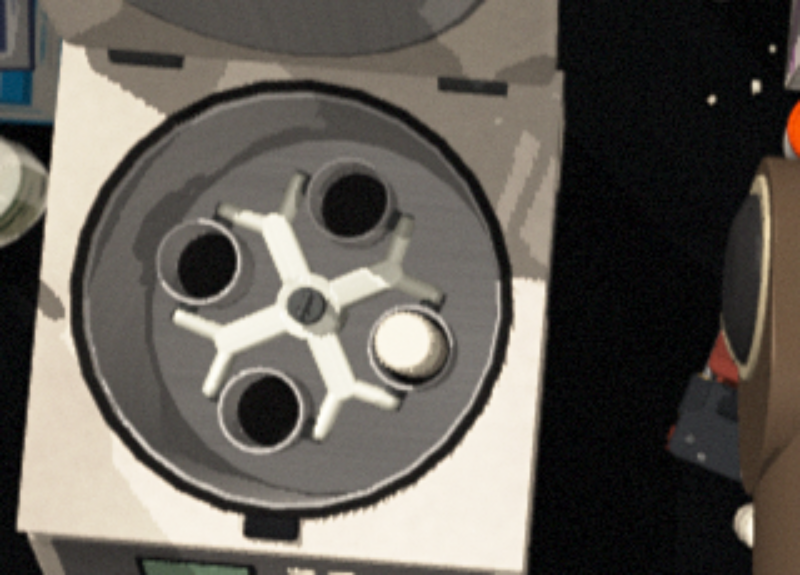

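L1 stands in bucket C, with its cap at about (242,226) full-frame, and the rotor has not moved. Next is L2.

>>> play_rows([
  [3, -1.5, 0, 0, 0, -0.15, 1],
  [6, -3, 0, 0, 0, -0.3, 1],
  [8.2, -4.4, 0, 0, 0, -0.45, 1],
  [8.2, -4.4, 0, 0, 0, -0.6, 1],
  [8.2, -4.4, 0, 0, 0, -0.8, 1],
  [8.2, -4.4, 0, 0, 0, -1.0, 1],
  [8.2, -4.4, 0, 0, 0, -1.2, 1],
  [8.2, -4.4, 0, 0, 0, -1.2, 1],
  [8.2, -4.4, -5, 0, 0, -1.2, 1],
  [8.2, -4.4, -10, 0, 0, -1.2, 1],
  [8.2, -4.4, -12, 0, 0, -1.2, 1],
  [8.2, -4.4, -12, 0, 0, -1.2, 1],
])

```text
t: 10.25
ee_pos: [626.5, -180.2, 224.8]
ee_rot: [1.0, 0.003, -0.002, -0.001]
force: [0.5, 0.1, -0.3]
finger_gap: 1.002
finger_force: 0.0
```

>>> play_rows([
  [0, 0, -4, 0, 0, 0, 1],
  [0, 0, -7.6, 0, 0, 0, 1],
  [0, 0, -7.8, 0, 0, 0, 1],
  [0, 0, -7.8, 0, 0, 0, 1],
  [0, 0, -7.8, 0, 0, 0, -1],
  [0, 0, -7.8, 0, 0, 0, -1],
  [0, 0, -7.8, 0, 0, 0, -1],
  [0, 0, -7.8, 0, 0, 0, -1],
  [0, 0, -7.8, 0, 0, 0, -1],
  [0, 0, -7.8, 0, 0, 0, -1],
], squeeze=20)

```text
t: 11.5
ee_pos: [627.4, -180.7, 148.7]
ee_rot: [1.0, 0.001, -0.0, 0.0]
force: [-0.2, -0.9, 0.1]
finger_gap: 0.5
finger_force: 19.8
```

>>> play_rows([
  [0, 0, 4, 0, 0, 0, -1],
  [0, 0, 9, 0, 0, 0, -1],
  [0, 0, 14, 0, 0, 0.1, -1],
  [0, 2, 19, 0, 0, 0.25, -1],
  [0, 6, 21, 0, 0, 0.4, -1],
  [0, 11, 21, 0, 0, 0.55, -1],
  [-0.4, 16, 21, 0, 0, 0.7, -1],
  [-0.8, 21, 21, 0, 0, 0.85, -1],
  [-1.2, 26, 21, 0, 0, 1.0, -1],
  [-1.6, 31, 21, 0, 0, 1.15, -1],
  [-1.9, 36, 21, 0, 0, 1.2, -1],
  [-1.9, 40, 21, 0, 0, 1.2, -1],
])

```text
t: 13.0
ee_pos: [607.6, 221.6, 358.4]
ee_rot: [0.824, 0.567, -0.0, -0.0]
force: [1.7, -0.2, -0.9]
finger_gap: 0.501
finger_force: 19.8
```

>>> play_rows([
  [0, 4, 0, 0, 0, 0, -1],
  [0, 5, 0, 0, 0, 0, -1],
  [0, 5, 0, 0, 0, 0, -1],
  [0, 5, 0, 0, 0, 0, -1],
  [0, 5, -3, 0, 0, 0, -1],
  [0, 5, -3, 0, 0, 0, -1],
])

```text
t: 13.75
ee_pos: [608.2, 267.0, 326.7]
ee_rot: [0.825, 0.565, -0.002, 0.0]
force: [0.5, -0.8, -1.5]
finger_gap: 0.5
finger_force: 19.8
```

```bash
python3 - <<'E'
from h import *
s=bot.state();print(s['ee_pos'],R.from_quat(s['ee_rot']).as_matrix()[:,1],s['q'],s['force'])
snap('side','s4.png')
E
```

```text
[608.19452238 266.97008862 326.68148268] [ 0.93225715 -0.36179041 -0.00207578] [-0.13917187  0.51912026 -0.52961261  1.43029484  0.26606689  1.26790085
 -1.06181238] [ 0.51139855 -0.79739658 -1.51678027]
```

View pics/s4.png

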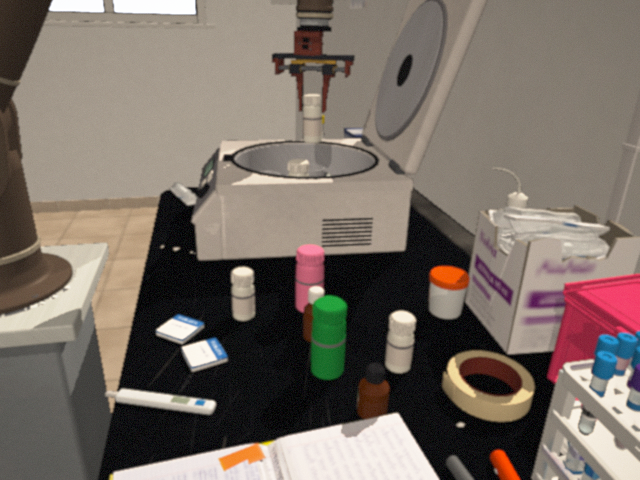

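The side view shows L2 held upright above the bowl at (312,118), clear of the lid. L1's cap shows in the rotor at (298,165). I'll lower L2.

>>> play_rows([
  [0, 0, -3, 0, 0, 0, -1],
  [0, 0, -6, 0, 0, 0, -1],
  [0, 0, -8, 0, 0, 0, -1],
  [0, 0, -9.5, 0, 0, 0, -1],
  [0, 0, -10.4, 0, 0, 0, -1],
  [0, 0, -10.7, 0, 0, 0, -1],
  [0, 0, -10.9, 0, 0, 0, -1],
  [0, 0, -11.0, 0, 0, 0, -1],
  [0, 0, -11.1, 0, 0, 0, -1],
  [0, 0, -11.1, 0, 0, 0, -1],
])

```text
t: 15.05
ee_pos: [608.7, 269.7, 218.5]
ee_rot: [0.825, 0.566, 0.001, 0.0]
force: [-0.0, -0.3, 4.1]
finger_gap: 0.502
finger_force: 19.9
```

>>> play_rows([
  [0, 0, -0.03, 0, 0, 0, -1],
  [0, 0, 0, 0, 0, 0, 0.2],
  [0, 0, 0, 0, 0, 0, 0.5],
  [0, 0, 0, 0, 0, 0, 0.6],
  [0, 0, 0, 0, 0, 0, 0.6],
  [0, 0, 3, 0, 0, 0, 0.6],
  [0, 0, 7, 0, 0, 0, 0.6],
  [0, 0, 13, 0, 0, 0, 0.6],
  [-2, -6, 13, 0, 0, -0.1, 0.6],
  [-5, -11, 13, 0, 0, -0.2, 0.6],
  [-8, -16, 13, 0, 0, -0.3, 0.6],
  [-11, -21, 13, 0, 0, -0.45, 1],
])

```text
t: 16.55
ee_pos: [497.2, 57.8, 347.7]
ee_rot: [0.931, 0.365, 0.0, 0.0]
force: [1.2, -0.5, -0.1]
finger_gap: 0.872
finger_force: 0.0
```

>>> play_rows([
  [-2, -5, 0, 0, 0, -0.15, 1],
  [-4, -10, 0, 0, 0, -0.3, 1],
  [-6, -15, 0, 0, 0, -0.45, 1],
  [-8, -20, 0, 0, 0, -0.6, 1],
  [-9.1, -23.7, 0, 0, 0, -0.75, 1],
  [-9.1, -23.7, 0, 0, 0, -0.75, 1],
  [-9.1, -23.7, -5, 0, 0, -0.75, 1],
  [-9.1, -23.7, -10, 0, 0, -0.75, 1],
  [-9.1, -23.7, -13, 0, 0, -0.75, 1],
  [-9.1, -23.7, -13, 0, 0, -0.75, 1],
])

```text
t: 17.8
ee_pos: [406.7, -176.0, 216.1]
ee_rot: [1.0, 0.003, -0.002, -0.001]
force: [0.9, -0.1, 0.1]
finger_gap: 0.997
finger_force: 0.0
```

>>> play_rows([
  [0, 0, -4, 0, 0, 0, 1],
  [0, 0, -8, 0, 0, 0, 1],
  [0, 0, -8.4, 0, 0, 0, 1],
  [0, 0, -8.4, 0, 0, 0, 1],
  [0, 0, -8.4, 0, 0, 0, -1],
  [0, 0, -8.4, 0, 0, 0, -1],
  [0, 0, -8.4, 0, 0, 0, -1],
  [0, 0, -8.4, 0, 0, 0, -1],
  [0, 0, -8.4, 0, 0, 0, -1],
  [0, 0, -8.4, 0, 0, 0, -1],
  [0, 0, -8.4, 0, 0, 0, -1],
], squeeze=15)

```text
t: 19.18
ee_pos: [407.3, -177.5, 133.6]
ee_rot: [1.0, 0.001, -0.0, -0.0]
force: [-0.3, 0.8, 0.4]
finger_gap: 0.384
finger_force: 15.0
```

```bash
python3 - <<'E'
from h import *
S=snap('side'); 
cv2.imwrite('pics/s5.png',cv2.resize(S['pixels'][60:400,140:460,::-1],None,fx=1.75,fy=1.75))
E
```

```text
(no output)
```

View pics/s5.png

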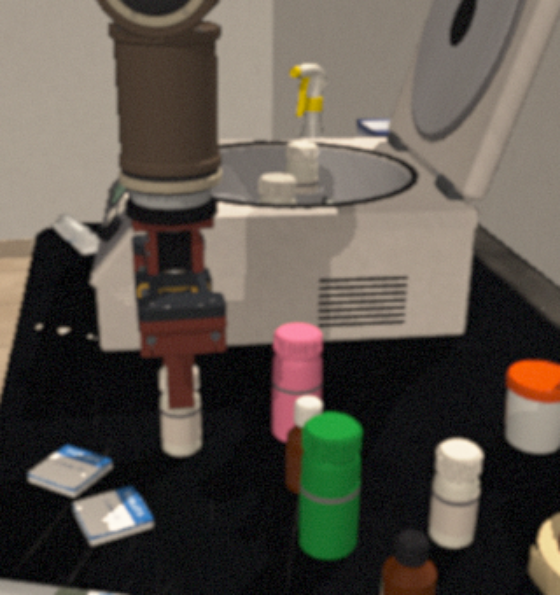

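Both large bottles are standing in the rotor, at about (298,165) and (313,157) full-frame. s1 is gripped and upright.

>>> play_rows([
  [0, 0, 4, 0, 0, 0, -1],
  [0, 0, 9, 0, 0, 0.15, -1],
  [0, 0, 14, 0, 0, 0.3, -1],
  [0, 0, 19, 0, 0, 0.48, -1],
  [1, 4, 21, 0, 0, 0.66, -1],
  [2, 8, 21, 0, 0, 0.84, -1],
  [3, 12, 21, 0, 0, 1.02, -1],
  [4, 16, 21, 0, 0, 1.2, -1],
  [5, 20, 21, 0, 0, 1.38, -1],
  [6, 24, 21, 0, 0, 1.56, -1],
  [7, 28, 21, 0, 0, 1.74, -1],
  [8, 32, 21, 0, 0, 1.92, -1],
])

```text
t: 20.72
ee_pos: [487.4, 143.6, 343.5]
ee_rot: [0.57, 0.822, -0.0, 0.0]
force: [-0.1, -0.6, -0.3]
finger_gap: 0.383
finger_force: 15.0
```

>>> play_rows([
  [0.4, 3, 0, 0, 0, 0.18, -1],
  [0.7, 6, 0, 0, 0, 0.36, -1],
  [0.7, 7.6, 0, 0, 0, 0.54, -1],
  [0.7, 7.6, 0, 0, 0, 0.72, -1],
  [0.7, 7.6, 0, 0, 0, 0.85, -1],
  [0.7, 7.6, 0, 0, 0, 0.85, -1],
  [0.7, 7.6, 0, 0, 0, 0.85, -1],
  [0.7, 7.6, -3, 0, 0, 0.85, -1],
  [0.7, 7.6, -3, 0, 0, 0.85, -1],
])

```text
t: 21.85
ee_pos: [493.6, 217.7, 312.2]
ee_rot: [0.184, 0.983, -0.001, -0.001]
force: [-0.1, 1.1, -0.4]
finger_gap: 0.383
finger_force: 15.0
```

```bash
python3 - <<'E'
from h import *
s=bot.state();print(s['ee_pos'],R.from_quat(s['ee_rot']).as_matrix()[:,1],s['q'],s['force'])
T=snap('top')
cv2.imwrite('pics/t6.png',cv2.resize(T['pixels'][90:320,80:400,::-1],None,fx=2.5,fy=2.5))
E
```

```text
[493.6306099  217.7057231  312.17742168] [ 0.3620661   0.93214909 -0.00249039] [ 0.13429508  0.36957812 -0.81701388  1.75014247  0.29169883  1.15201204
  0.43011288] [-0.08926056  1.05196886 -0.37260274]
```

View pics/t6.png

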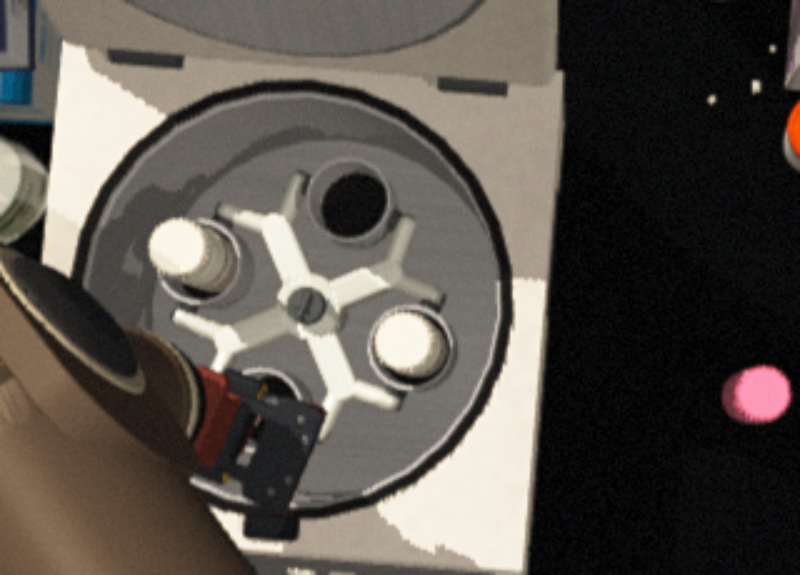

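L1 and L2 stand in opposite buckets, at (243,226) and (155,192) full-frame. The gripper is over bucket D, so I'll lower s1.

>>> play_rows([
  [0.05, 0.1, -3, 0, 0, 0, -1],
  [0.05, 0.1, -6, 0, 0, 0, -1],
  [0.05, 0.1, -8, 0, 0, 0, -1],
  [0.05, 0.1, -9.5, 0, 0, 0, -1],
  [0.05, 0.1, -10.4, 0, 0, 0, -1],
  [0.05, 0.1, -10.7, 0, 0, 0, -1],
  [0.05, 0.1, -10.9, 0, 0, 0, -1],
  [0.05, 0.1, -11.0, 0, 0, 0, -1],
  [0.05, 0.1, -11.1, 0, 0, 0, -1],
  [0.05, 0.1, -11.1, 0, 0, 0, -1],
])

```text
t: 23.15
ee_pos: [495.2, 219.7, 203.5]
ee_rot: [0.183, 0.983, 0.0, 0.001]
force: [-0.2, 0.6, 4.9]
finger_gap: 0.385
finger_force: 15.0
```

>>> play_rows([
  [0, 0, 0.05, 0, 0, 0, -1],
  [0, 0, 0.05, 0, 0, 0, 0.1],
  [0, 0, 0.05, 0, 0, 0, 0.3],
  [0, 0, 0.05, 0, 0, 0, 0.4],
  [0, 0, 0.05, 0, 0, 0, 0.4],
  [0, 0, 3, 0, 0, 0, 0.4],
  [0, 0, 8, 0, 0, 0, 0.4],
  [0, 0, 14, 0, 0, 0, 0.4],
  [1, -6, 14, 0, 0, 0.1, 0.4],
  [2, -12, 14, 0, 0, 0.2, 0.4],
  [3, -18, 14, 0, 0, 0.3, 0.4],
  [4, -24, 14, 0, 0, 0.37, 1],
])

```text
t: 24.65
ee_pos: [534.9, -22.6, 342.9]
ee_rot: [-0.002, 1.0, -0.0, 0.0]
force: [1.2, 0.9, -0.2]
finger_gap: 0.774
finger_force: 0.0
```

>>> play_rows([
  [1.4, -6, 0, 0, 0, 0, 1],
  [2.8, -12, 0, 0, 0, 0, 1],
  [4.2, -18, 0, 0, 0, 0, 1],
  [5.6, -24, 0, 0, 0, 0, 1],
  [7.1, -29, 0, 0, 0, 0, 1],
  [7.1, -32.3, 0, 0, 0, 0, 1],
  [7.1, -32.3, 0, 0, 0, 0, 1],
  [7.1, -32.3, -5, 0, 0, 0, 1],
  [7.1, -32.3, -10, 0, 0, 0, 1],
  [7.1, -32.3, -12, 0, 0, 0, 1],
  [7.1, -32.3, -12, 0, 0, 0, 1],
])

```text
t: 26.02
ee_pos: [605.8, -342.6, 222.1]
ee_rot: [-0.001, 1.0, 0.001, -0.001]
force: [-0.3, 0.7, -0.4]
finger_gap: 0.996
finger_force: 0.0
```

>>> play_rows([
  [0, 0, -4, 0, 0, 0, 1],
  [0, 0, -8, 0, 0, 0, 1],
  [0, 0, -8.9, 0, 0, 0, 1],
  [0, 0, -8.9, 0, 0, 0, 1],
  [0, 0, -8.9, 0, 0, 0, -1],
  [0, 0, -8.9, 0, 0, 0, -1],
  [0, 0, -8.9, 0, 0, 0, -1],
  [0, 0, -8.9, 0, 0, 0, -1],
  [0, 0, -8.9, 0, 0, 0, -1],
  [0, 0, -8.9, 0, 0, 0, -1],
  [0, 0, -8.9, 0, 0, 0, -1],
], squeeze=15)

```text
t: 27.4
ee_pos: [605.8, -343.6, 133.6]
ee_rot: [-0.001, 1.0, 0.0, -0.0]
force: [-0.3, 0.3, 1.5]
finger_gap: 0.388
finger_force: 15.0
```

>>> play_rows([
  [0, 0, 4, 0, 0, 0, -1],
  [0, 0, 9, 0, 0, 0, -1],
  [0, 0, 14, 0, 0, 0, -1],
  [0, 2, 19, 0, 0, 0, -1],
  [0, 7, 21, 0, 0, 0, -1],
  [0.6, 12, 21, 0, 0, -0.05, -1],
  [1.2, 17.5, 21, 0, 0, -0.1, -1],
  [2, 23, 21, 0, 0, -0.15, -1],
  [2.8, 28.5, 21, 0, 0, -0.2, -1],
  [3.6, 34, 21, 0, 0, -0.26, -1],
  [4.4, 39, 21, 0, 0, -0.32, -1],
  [5.2, 44, 21, 0, 0, -0.37, -1],
])

```text
t: 28.9
ee_pos: [657.9, 98.1, 343.6]
ee_rot: [0.184, 0.983, -0.0, 0.0]
force: [0.5, 0.1, -0.9]
finger_gap: 0.384
finger_force: 15.0
```

>>> play_rows([
  [0, 4, 0, 0, 0, 0, -1],
  [0, 5.7, 0, 0, 0, 0, -1],
  [0, 5.7, 0, 0, 0, 0, -1],
  [0, 5.7, 0, 0, 0, 0, -1],
  [0, 5.7, -3, 0, 0, 0, -1],
  [0, 5.7, -3, 0, 0, 0, -1],
])

```text
t: 29.65
ee_pos: [657.5, 150.4, 311.6]
ee_rot: [0.185, 0.983, -0.001, -0.002]
force: [0.0, -0.6, -0.3]
finger_gap: 0.384
finger_force: 15.0
```

```bash
python3 - <<'E'
from h import *
s=bot.state();print(s['ee_pos'],R.from_quat(s['ee_rot']).as_matrix()[:,1],s['q'],s['force'])
T=snap('top');S=snap('side')
a=T['pixels'][90:320,80:340,::-1];b=S['pixels'][30:260,160:420,::-1]
cv2.imwrite('pics/t7.png',cv2.resize(np.hstack([a,b]),None,fx=1.5,fy=1.5))
E
```

```text
[657.54467557 150.44225212 311.56748992] [ 0.36311607  0.93173788 -0.00335399] [ 0.13154537  0.58201549 -0.67759511  1.41452451  0.3686004   1.27763481
  0.62618513] [ 0.03197395 -0.57582563 -0.29654403]
```

View pics/t7.png

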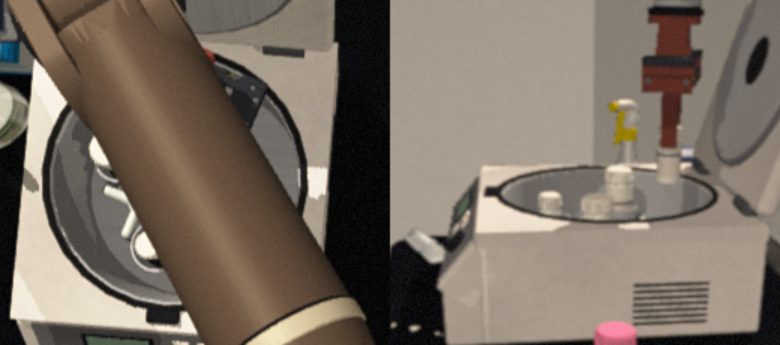

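In the right half, s2 is held upright over the far side of the bowl. The three loaded bottles are standing, and the gripper is clear of the lid. I'll lower s2.

>>> play_rows([
  [0, 0, 0, 0, 0, 0, -1],
  [0, 0, -3, 0, 0, 0, -1],
  [0, 0, -6, 0, 0, 0, -1],
  [0, 0, -8, 0, 0, 0, -1],
  [0, 0, -9.5, 0, 0, 0, -1],
  [0, 0, -10.4, 0, 0, 0, -1],
  [0, 0, -10.7, 0, 0, 0, -1],
  [0, 0, -10.9, 0, 0, 0, -1],
  [0, 0, -11.0, 0, 0, 0, -1],
  [0, 0, -11.1, 0, 0, 0, -1],
  [0, 0, -11.1, 0, 0, 0, -1],
])

```text
t: 31.12
ee_pos: [658.1, 153.5, 203.5]
ee_rot: [0.183, 0.983, 0.0, 0.001]
force: [-0.3, -0.7, 4.6]
finger_gap: 0.384
finger_force: 15.0
```

>>> play_rows([
  [0, 0, 0.05, 0, 0, 0, -1],
  [0, 0, 0.05, 0, 0, 0, 0.1],
  [0, 0, 0.05, 0, 0, 0, 0.3],
  [0, 0, 0.05, 0, 0, 0, 0.4],
  [0, 0, 0.05, 0, 0, 0, 0.4],
  [0, 0, 3, 0, 0, 0, 0.4],
  [0, 0, 8, 0, 0, 0, 0.4],
  [0, 0, 15, 0, 0, 0, 0.4],
  [-1, -6, 16, 0, 0, 0, 0.4],
  [-4, -12, 16, 0, 0, 0, 0.4],
  [-8, -18, 16, 0, 0, 0, 0.4],
  [-12, -23, 16, 0, 0, 0, 0.4],
])

```text
t: 32.62
ee_pos: [546.7, -65.6, 362.5]
ee_rot: [0.184, 0.983, -0.0, 0.0]
force: [1.7, -0.7, 0.2]
finger_gap: 0.702
finger_force: 0.0
```

>>> play_rows([
  [0, -6, 0, 0, 0, 0, 0.4],
  [0, -12, 0, 0, 0, 0, 0.4],
  [0, -18, 0, 0, 0, 0, 0.4],
  [0, -18, 0, 0, 0, 0, 0.4],
  [0, -18, 0, 0, 0, 0, 0.4],
])

```text
t: 33.25
ee_pos: [547.9, -242.9, 362.5]
ee_rot: [0.183, 0.983, 0.0, -0.0]
force: [0.2, 1.0, -0.0]
finger_gap: 0.697
finger_force: 0.0
```

```bash
python3 - <<'E'
from h import *
T=snap('top');S=snap('side')
a=T['pixels'][90:320,80:340,::-1];b=S['pixels'][30:260,160:420,::-1]
cv2.imwrite('pics/t8.png',cv2.resize(np.hstack([a,b]),None,fx=1.5,fy=1.5))
E
```

```text
(no output)
```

View pics/t8.png

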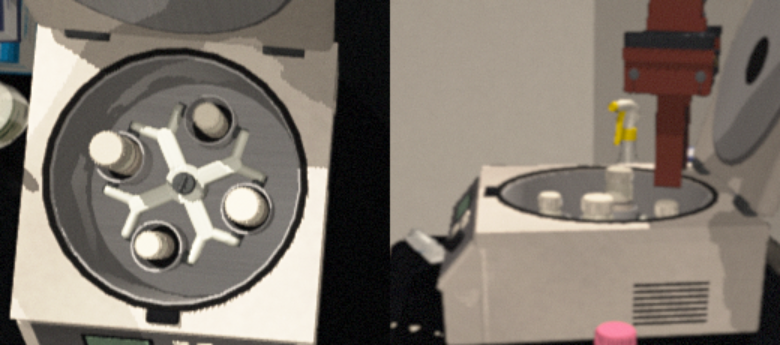

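All four bottles stand upright in the buckets. The large pair is at (115,150) and (246,207) in the crop and the small pair at (153,245) and (210,120), each pair straight across from its twin.

```bash
python3 -c "
from station import bot
print(bot.hand_in())"
```

```text
the job is handed in; nothing more can be done
None
```

All four bottles are upright in the rotor, one per bucket, with the two large ones straight across from each other and the two small ones likewise; I handed the job in at about 33 s with the gripper clear, but the hand-in returned no verdict.

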